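# Lay the spice jar down in the spice rest

## Task

Put the standing spice jar away in the empty trough of the wooden spice rest. Pinch it by its red cap and press the edge of its foot on the worktop so that it swings down flat between the fingers; then lay it on its side in the empty trough, foot at the closed end and cap out over the open end, like the other jar, and let go. Keep hold of it until it lies in the trough, do not drop it, and leave the other jar, the honey jar and the salt mill where they are.

Things in the scene. Friction and masses are not known exactly. Their poses are not given: they have to be found in the camera images.
- spice_jar: Loose cylindrical spice jar with a red cap, 105 mm tall, 41 mm in diameter, 0.11 kg, at first standing upright alone on the bare worktop. Origin: centre of its flat foot; z runs from foot to cap. The cap, 41 mm across, is fixed and takes the top 20 mm. Pinched firmly it keeps its angle until pressed. The worktop is clear for 120 mm round x = 0.50, y = -0.12 but for the jar itself.
- jar_cap (a point): Centre of the spice jar's cap, on the jar's axis 93 mm from the foot; 41 mm across here. Same axes as the jar.
- rest: Fixed wooden spice rest: board 210 mm (along its y) x 94 mm, 6 mm thick, with two V troughs along its x, 80 mm long, 110 mm apart: the one at +y empty, the other holding a jar. The flanks slope at 45 degrees, inner bottom 10 mm and rims 34 mm above the worktop, 48 mm apart. The -x end is closed by a wall 32 mm high, 6 mm thick; the +x end is open. Origin: centre of its foot.
- bay_foot (a point): Where the centre of the jar's foot belongs in the empty trough: 38 mm above the worktop, 7 mm in front of the closed end's wall. Axes of the rest: x points along the trough to its open end.
- bay_cap (a point): Where the cap's centre (93 mm from the foot) belongs: 93 mm from bay_foot along the rest's x axis, 38 mm above the worktop and 20 mm out beyond the trough's open end.
- spare_jar: A second, equal spice jar (red cap, greenish label), loose, lying in the other trough with its cap over the open end. Origin: centre of its foot; z from foot to cap. To be left alone.
- honey_jar: Loose glass jar, 61 mm in diameter and 100 mm tall, standing on the worktop. Origin: centre of its foot, z up. To be left alone.
- salt_mill: Loose pale wooden salt mill, 58 mm in diameter and 150 mm tall, standing on the worktop. Origin: centre of its foot, z up. To be left alone.
There are look-alikes about, which are no part of the job. Leave any orange or turquoise look-alike of the spice_jar alone.

How it is judged:
On the way:
1. the spice jar is swung down flat (within 20 degrees of level) while held between the fingers (angle between spice_jar's own z axis and vertical between 1.22 and 1.92 rad and contact force between the fingers and spice_jar above 1 N), for 0.2 s.
At the end, for the whole second after the job is handed in: The spice jar lies at rest in the empty trough, released, foot at the closed end and cap out over the open end: its foot within 20 mm of bay_foot and its cap within 20 mm of bay_cap. The other jar is within 20 mm, the honey jar and salt mill within 30 mm, of where they were (distance between spice_jar and bay_foot below 0.02 m and distance between jar_cap and bay_cap below 0.02 m and linear speed of spice_jar below 0.02 m/s and distance of spare_jar from where it was at the start of the episode below 0.02 m and distance of each of honey_jar, salt_mill from where it was at the start of the episode below 0.03 m); the robot touches nothing.
It fails at once if the honey jar or salt mill is tipped by more than 25 degrees (angle between any of honey_jar, salt_mill's own z axis and vertical above 0.44 rad).
It fails at once if the spice jar topples or is let go outside the trough: it leans by more than 30 degrees, untouched by the fingers, its foot over 40 mm from bay_foot (angle between spice_jar's own z axis and vertical above 0.52 rad and contact force between the fingers and spice_jar below 0.05 N and horizontal distance between spice_jar and bay_foot above 0.04 m).
It fails at once if the spice jar lands hard on the rest (over 40 N) (contact force between spice_jar and rest above 40 N).
It also fails if it takes over 51 s, if anything falls off the work surface, if the arm or the gripper's body presses on something with over 40 N, if the wrist force passes 120 N, or if a joint passes its speed limit or range.

## Robot

A 6-joint arm with a two-finger parallel gripper is mounted at the origin on a cart in front of the work surface, level with it; the furniture and walls round the work are solid. World frame = base frame: x ahead of the robot, y to its left, z up, the work surface at z = 0. Lengths are in m, angles in rad, forces in N, time in s.
With the tool pointing down it reaches from about 0.35 to 0.975 m from the base axis. Payload 4.9 kg.
Tool frame: the origin (TCP) lies between the finger pads; the fingertips stand 22 mm ahead of it and the grasp point (between the pads) lies 3 mm ahead of it; z points along the fingers, y is the line along which they close (so a half turn about z gives the same grasp; the last joint's range is limited). The gripper opens to 85 mm and grips with 20 to 120 N. Pads are 22 mm wide; open, the fingers measure 114 mm over their backs; the gripper's body (76 mm by 85 mm) begins 54 mm behind the grasp point. The pads swing forward as they close: fully open they stand 13 mm farther back than shut.
Start: joints at [1.076, 0.053, 1.613, -0, 1.476, -0.119], TCP at [0.229, 0.581, 0.253] pointing down, gripper open.
Joint ranges: [-3.01, 3.01], [-1.01, 2.22], [0.06, 2.58], [-1.02, 4.17], [0.09, 2.62], [-3.14, 3.14]. Speed limits (rad/s): [2.57, 2.57, 3.14, 3.14, 3.14, 3.14].

## Interface

Orientations are given as a unit quaternion [w, x, y, z].
In Python, from plant import state, grab_frame, get_calibration, job_done, recognise, regions_of gives the robot as it stands.
- The arm moves only by the tool apply_moves, never from a script. Its argument "targets" is a list of rows, each an object with "translation": the shift along the tool's x, y, z normalised to -1 to 1, where 1 is 100 mm, a list of three; "twist": the turn about the tool's z normalised to -1 to 1, where 1 is 0.1 rad; "hand": the opening, from 0 (shut) to 1 (fully open). A call has 1 to 8 rows; each row shifts and turns the commanded pose from where the row before left it, along the tool's axes as they then stand; what a row does not reach is not made up. A row lasts 1/10 s, in which the tool goes at most 50 mm and 8.59 degrees, less where a joint would pass 70% of its speed; a pose out of reach is approached as far as the arm can. A call with a number of a shift or a turn outside -1 to 1 is refused whole. A call with a gripper value outside its range is refused whole. The fingers move at their own pace and stop on an object; the grip force is fixed at half the most. Time passes only in rows, so rows that do not move let the fingers close. It gives the time, the measured TCP pose, the force, the opening and the grip force at its end, in the units of the state.
- state(): the state, without advancing time (a new reading comes with each control period).
- grab_frame(name): name is "side" or "top" or "wrist"; returns the picture (400x640x3 uint8, red, green, blue); there is no depth.
- get_calibration(name): a dict with "camera_matrix" (3x3 intrinsics, pixels), "pose" (4x4, takes a point from camera to world coordinates). Camera axes: x right, y up, looking along -z (the intrinsics and any distortion apply to the point x, -y, -z); pixel columns grow to the right and rows downward; lengths in m; the calibration is good to about 2 mm. A picture is of the moment at which its call begins: read the wrist's pose just before it. get_calibration takes no time and is no camera call; for the wrist camera it gives the pose at the moment of the call.
- job_done(): hands the job in; it is judged then, once.
Trained networks look in the newest picture that a camera, given by its name, has taken for a name from the list of things; names that differ only in an ending like _2 or _b are one class to them, and where a whole thing is asked for, a point or a joint stands for the part that bears it (a point fixed in the world has none). Each returns a list of dicts, best first, with "score" (0 to 1); they miss things now and then, are a little off and sometimes report something else, mostly with a low value. They report only what shows in the picture. A call takes as long as a camera call. They do not tell look-alikes from the thing itself.
- recognise(camera, query): "point" ([x, y, z] in m, in world coordinates, good to about 4 mm: the middle of the surface that is visible of it).
- regions_of(camera, query): "pixels" (400x640 bool, what is visible of it).
The state is a dict: "time": time; "joint_pos": joint angles; "joint_vel": joint speeds; "joint_efforts": joint torques, N m; "tool_pos": TCP position; "tool_rot": TCP orientation; "contact_force": force on the tool from outside, world axes, zero at the start; "ft_torque": the same for the moment, N m; "gripper_width": opening from 0.0 (shut) to 1.0 (fully open); "grasp_force": force on a finger pad.
Only numpy, scipy, OpenCV 4.12 (cv2) and the standard library are available. Lean on these libraries where they do the work, as an engineer would, in place of code of your own. Each camera call takes 0.05 s, during which the arm holds its last target. There are 200 camera calls.

## Working session

There is one attempt and no reset: what is moved stays moved. The work goes in short steps, Python scripts to look and compute and a tool call to move; the robot and the scene stay as the last step left them, time stands still between calls to the robot, and variables do not carry over. Pictures are saved under pics/ and viewed, at most 10 in all, crops included, and the job is handed in when it is done.

Besides the shell and the picture viewer there is one more tool, called after "Call:" by a JSON object that holds its "api" and its "payload". apply_moves: Moves the arm, as the interface text tells. Its arguments: {"type":"object","properties":{"targets":{"type":"array"}},"required":["targets"]}

```bash
mkdir -p pics; ls; cat > h.py <<'E'
import numpy as np, cv2
from plant import state, grab_frame, get_calibration, job_done, recognise, regions_of
def save(cam,name,crop=None):
    im=grab_frame(cam)
    if crop: im=cv2.resize(im[crop[1]:crop[3],crop[0]:crop[2]],None,fx=3,fy=3)
    cv2.imwrite(f'pics/{name}.png',im[:,:,::-1])
def pix(cam,p):
    c=get_calibration(cam);T=np.linalg.inv(c['pose']);q=T[:3,:3]@np.array(p)+T[:3,3]
    q=c['camera_matrix']@np.array([q[0],-q[1],-q[2]]);return q[:2]/q[2]
def ray(cam,u,v,z):
    c=get_calibration(cam);d=np.linalg.inv(c['camera_matrix'])@np.array([u,v,1.]);d=c['pose'][:3,:3]@np.array([d[0],-d[1],-d[2]])
    o=c['pose'][:3,3];return o+d*(z-o[2])/d[2]
E
python3 - <<'E'
from h import *
save('top','top0');save('side','side0')
for cam in('top','side'):
    print(cam,get_calibration(cam)['pose'].round(3).tolist(),get_calibration(cam)['camera_matrix'][0].round(0))
    for q in('spice_jar','rest','honey_jar','salt_mill'):
        for r in recognise(cam,q): print(q,round(r['score'],2),np.round(r['point'],3),pix(cam,r['point']).round())
s=state();print(s)
E
```

```text
pics
top [[-0.004, 0.988, -0.157, 0.301], [-1.0, -0.002, 0.012, -0.047], [0.011, 0.157, 0.988, 1.373], [0.0, 0.0, 0.0, 1.0]] [452.   0. 328.]
spice_jar 0.74 [ 0.385 -0.058  0.106] [327. 237.]
spice_jar 0.62 [ 0.339 -0.275  0.106] [405. 253.]
spice_jar 0.59 [ 0.49  -0.238  0.101] [389. 200.]
spice_jar 0.52 [ 0.514 -0.16   0.105] [362. 191.]
spice_jar 0.5 [ 0.407 -0.228  0.104] [387. 229.]
rest 0.95 [0.472 0.178 0.005] [248. 211.]
rest 0.55 [ 0.503 -0.157  0.1  ] [361. 196.]
honey_jar 0.8 [ 0.597 -0.335  0.097] [422. 163.]
salt_mill 0.85 [0.641 0.003 0.127] [305. 146.]
side [[-0.983, 0.076, -0.167, 0.381], [-0.182, -0.5, 0.847, 0.673], [-0.019, 0.863, 0.505, 0.529], [0.0, 0.0, 0.0, 1.0]] [361.   0. 320.]
spice_jar 0.84 [ 0.411 -0.215  0.064] [371. 176.]
spice_jar 0.84 [ 0.345 -0.267  0.065] [396. 169.]
spice_jar 0.7 [ 0.485 -0.226  0.065] [345. 172.]
spice_jar 0.61 [ 0.511 -0.144  0.059] [331. 187.]
spice_jar 0.6 [ 0.387 -0.04   0.068] [377. 210.]
rest 0.91 [0.462 0.204 0.009] [328. 304.]
rest 0.56 [0.642 0.022 0.075] [263. 213.]
honey_jar 0.69 [ 0.6   -0.322  0.064] [312. 155.]
salt_mill 0.69 [0.644 0.024 0.074] [262. 213.]
{'time': 0.5, 'joint_pos': array([ 1.07597694e+00,  5.26864094e-02,  1.61291541e+00,  5.19576423e-06,
        1.47599088e+00, -1.19043364e-01]), 'joint_vel': array([ 0.0006449 ,  0.0004631 , -0.00159041, -0.00278219, -0.00190253,
       -0.00051289]), 'joint_efforts': array([-9.62629165e-04, -3.93217278e+01, -3.70024252e+01, -1.86014336e-04,
        1.40609340e-03, -2.20887010e-06]), 'tool_pos': array([0.22938433, 0.58136009, 0.25330279]), 'tool_rot': array([-2.47302037e-06,  1.86784735e-01,  9.82400867e-01,  7.57183856e-07]), 'contact_force': array([ 0.11945854,  0.63749292, -0.5045544 ]), 'ft_torque': array([-0.01423517,  0.05606195, -0.05132806]), 'grasp_force': 0.0, 'gripper_width': 0.9970821331307189}
```

View pics/top0.png

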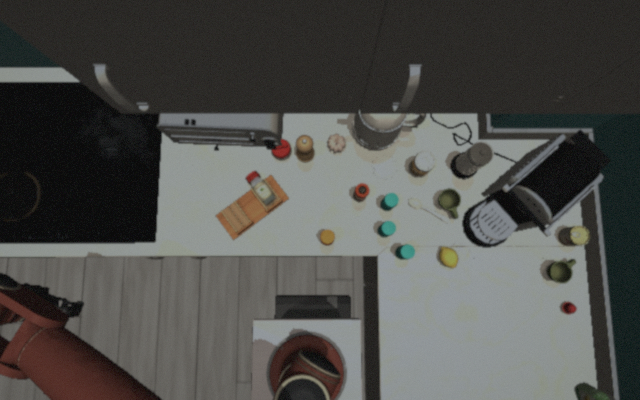

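View pics/side0.png

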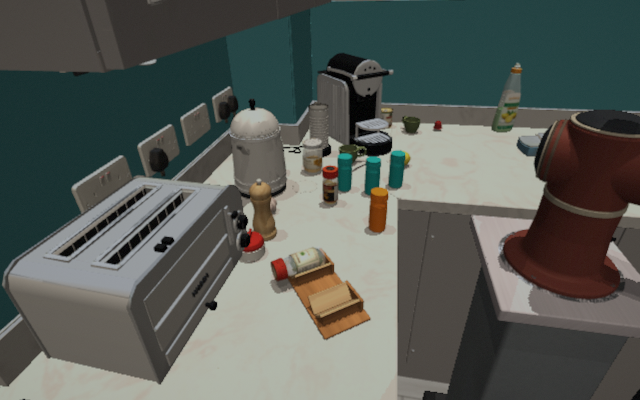

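The top view shows the standing red-capped jar at (361,192). The rest is at (250,208), with its empty trough at the lower left near (237,217), and the spare jar is at (260,188).

What could be taken for the jar (top-view pixels): red cap (361,192), turquoise (390,201), (388,228), (405,251), orange (327,237), and a red-lidded pot (281,149). By the description I choose (361,192) and will check it in a crop.

```bash
python3 - <<'E'
from h import *
save('top','crop1',(200,120,440,260))
m=[r for r in regions_of('top','rest')][0]['pixels'].astype(np.uint8)
print(m.sum());c=max(cv2.findContours(m,0,2)[0],key=cv2.contourArea)
P=np.array([ray('top',u,v,0.01)[:2] for u,v in c[:,0]],np.float32)
r=cv2.minAreaRect(P);print(r,cv2.boxPoints(r).round(3).tolist())
for r in regions_of('top','spice_jar'):
    v,u=np.nonzero(r['pixels']);print(r['score'],u.mean(),v.mean(),len(u),u.min(),u.max(),v.min(),v.max())
E
```

```text
1771
((0.48214539885520935, 0.16654479503631592), (0.09469663351774216, 0.20971542596817017), 37.49559020996094) [[0.38100001215934753, 0.22100000083446503], [0.5080000162124634, 0.054999999701976776], [0.5839999914169312, 0.1120000034570694], [0.4560000002384186, 0.27900001406669617]]
0.82 386.2164502164502 228.95238095238096 231 377 395 221 237
0.75 388.6488888888889 201.41333333333333 225 380 397 193 210
0.73 360.5108225108225 192.73160173160173 231 353 368 184 201
0.67 404.45522388059703 251.49253731343285 268 395 414 244 259
0.46 326.8358208955224 237.22885572139305 201 320 334 229 245
```

View pics/crop1.png

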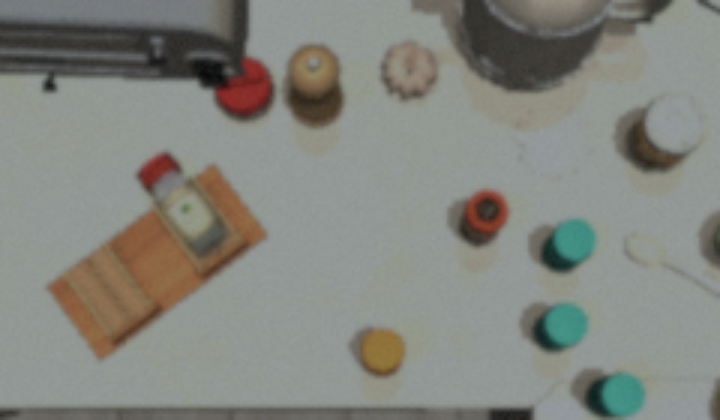

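The crop confirms it: the red-capped jar at crop (487,212) stands alone. The orange (382,352) and turquoise jars are look-alikes. The empty trough is at crop (112,292). First I turn the tool.

Call:
{"api": "apply_moves", "payload": {"targets": [{"translation": [0,0,0],"twist": 1,"hand": 1},{"translation": [0,0,0],"twist": 1,"hand": 1},{"translation": [0,0,0],"twist": 1,"hand": 1},{"translation": [0,0,0],"twist": 1,"hand": 1},{"translation": [0,0,0],"twist": 1,"hand": 1},{"translation": [0,0,0],"twist": 1,"hand": 1},{"translation": [0,0,0],"twist": 1,"hand": 1},{"translation": [0,0,0],"twist": 1,"hand": 1}]}}

```text
time: 1.45
tool_pos: [0.2294, 0.5814, 0.2534]
tool_rot: [-0.0, 0.556, 0.831, 0.0]
contact_force: [-0.5, -0.3, 0.3]
gripper_width: 0.998
grasp_force: 0.0
```

Call:
{"api": "apply_moves", "payload": {"targets": [{"translation": [0,0,0],"twist": 1,"hand": 1},{"translation": [0,0,0],"twist": 1,"hand": 1},{"translation": [0,0,0],"twist": 1,"hand": 1},{"translation": [0,0,0],"twist": 0.96,"hand": 1}]}}

```text
time: 1.85
tool_pos: [0.2294, 0.5814, 0.2533]
tool_rot: [-0.0, 0.709, 0.705, 0.0]
contact_force: [-0.5, -0.1, 0.3]
gripper_width: 1.001
grasp_force: 0.0
```

```bash
cat >> h.py <<'E'
from scipy.spatial.transform import Rotation as R
def Rt(s): return R.from_quat(np.roll(s['tool_rot'],-1)).as_matrix()
def go(p,yaw=None):
    s=state();M=Rt(s);d=M.T@(np.array(p)-s['tool_pos'])
    y=np.arctan2(M[1,0],M[0,0]);print('t',round(s['time'],2),'tcp',s['tool_pos'].round(4),'yaw',np.degrees(y).round(1),'delta(x100mm)',(d*10).round(3),'twist(x.1)',None if yaw is None else ((y-np.radians(yaw)+np.pi)%(2*np.pi)-np.pi)*10)
E
python3 - <<'E'
from h import *
j=ray('top',362.3,190.7,.105);print(j, ray('top',360.5,191.5,.095))
go([.38,.16,.32],90); go([j[0],j[1]-.0,.25],90)
c=get_calibration('wrist');s=state();M=Rt(s)
print((M.T@(c['pose'][:3,3]-s['tool_pos'])).round(3),(M.T@c['pose'][:3,:3]).round(2),c['camera_matrix'])
E
```

```text
[ 0.51603894 -0.16055842  0.105     ] [ 0.51541469 -0.15625233  0.095     ]
t 1.85 tcp [0.2294 0.5814 0.2533] yaw 89.7 delta(x100mm) [-4.206  1.527 -0.667] twist(x.1) -0.050005013547957944
t 1.85 tcp [0.2294 0.5814 0.2533] yaw 89.7 delta(x100mm) [-7.405  2.904  0.033] twist(x.1) -0.050005013547957944
[ 0.073  0.    -0.12 ] [[-0.    0.96  0.29]
 [ 1.    0.   -0.  ]
 [-0.    0.29 -0.96]] [[303.11688686   0.         322.51118255]
 [  0.         303.11688686 199.51173452]
 [  0.           0.           1.        ]]
```

Call:
{"api": "apply_moves", "payload": {"targets": [{"translation": [-0.43,0.23,-0.07],"twist": 0,"hand": 1},{"translation": [-0.43,0.23,-0.07],"twist": 0,"hand": 1},{"translation": [-0.43,0.23,-0.07],"twist": 0,"hand": 1},{"translation": [-0.43,0.23,-0.07],"twist": 0,"hand": 1},{"translation": [-0.43,0.23,-0.07],"twist": 0,"hand": 1},{"translation": [-0.43,0.23,-0.07],"twist": 0,"hand": 1},{"translation": [-0.43,0.23,-0.07],"twist": 0,"hand": 1},{"translation": [-0.43,0.23,-0.07],"twist": 0,"hand": 1}]}}

```text
time: 2.65
tool_pos: [0.4135, 0.2354, 0.3099]
tool_rot: [0.0, 0.707, 0.707, 0.001]
contact_force: [0.8, 0.3, -0.1]
gripper_width: 1.0
grasp_force: 0.0
```

Call:
{"api": "apply_moves", "payload": {"targets": [{"translation": [0,0,0],"twist": 0,"hand": 1},{"translation": [0,0,0],"twist": 0,"hand": 1}]}}

```text
time: 2.85
tool_pos: [0.4135, 0.2364, 0.3097]
tool_rot: [-0.0, 0.708, 0.706, 0.0]
contact_force: [0.0, 0.5, 0.3]
gripper_width: 1.003
grasp_force: 0.0
```

```bash
python3 - <<'E'
from h import *
save('wrist','w1')
m=regions_of('wrist','rest')[0]['pixels'].astype(np.uint8)
c=max(cv2.findContours(m,0,2)[0],key=cv2.contourArea)
P=np.array([ray('wrist',u,v,0.006)[:2] for u,v in c[:,0]],np.float32)
r=cv2.minAreaRect(P);print(m.sum(),r,cv2.boxPoints(r).round(3).tolist())
for p in cv2.boxPoints(r): print(pix('wrist',[*p,.006]).round())
go([.516,-.158,.25],90)
E
```

```text
6878 ((0.4825062155723572, 0.1696576327085495), (0.09557618945837021, 0.20842936635017395), 37.38407516479492) [[0.38100001215934753, 0.22300000488758087], [0.5080000162124634, 0.057999998331069946], [0.5839999914169312, 0.11599999666213989], [0.4569999873638153, 0.2809999883174896]]
[300. 173.]
[383. 276.]
[435. 243.]
[355. 131.]
t 2.95 tcp [0.4126 0.2378 0.3091] yaw 90.0 delta(x100mm) [-3.958  1.035  0.589] twist(x.1) -0.0008046927027560713
```

View pics/w1.png

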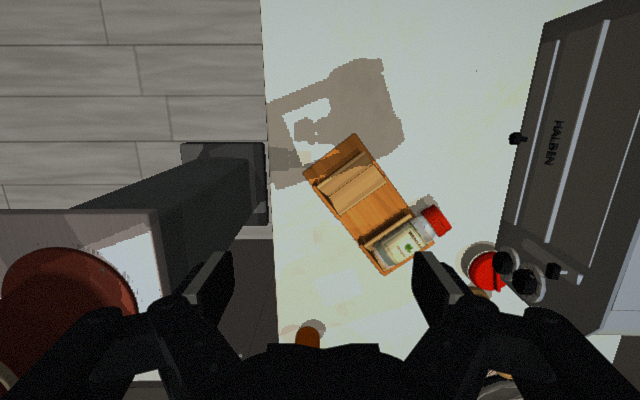

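Wrist view: the rest is at (358,205), with the empty trough at (345,180) and the spare jar at (405,240). It fits centre (0.4825, 0.168) and yaw 37.4°, in agreement with the top view.

Call:
{"api": "apply_moves", "payload": {"targets": [{"translation": [-0.45,0.12,0.06],"twist": 0,"hand": 1},{"translation": [-0.45,0.12,0.06],"twist": 0,"hand": 1},{"translation": [-0.45,0.12,0.06],"twist": 0,"hand": 1},{"translation": [-0.45,0.12,0.06],"twist": 0,"hand": 1},{"translation": [-0.45,0.12,0.06],"twist": 0,"hand": 1},{"translation": [-0.45,0.12,0.06],"twist": 0,"hand": 1},{"translation": [-0.45,0.12,0.06],"twist": 0,"hand": 1},{"translation": [-0.45,0.12,0.06],"twist": 0,"hand": 1}]}}

```text
time: 3.75
tool_pos: [0.5093, -0.1229, 0.2607]
tool_rot: [-0.0, 0.706, 0.708, 0.0]
contact_force: [0.5, -0.5, 0.2]
gripper_width: 1.001
grasp_force: 0.0
```

Call:
{"api": "apply_moves", "payload": {"targets": [{"translation": [0,0,0],"twist": 0,"hand": 1},{"translation": [0,0,0],"twist": 0,"hand": 1}]}}

```text
time: 3.95
tool_pos: [0.5088, -0.1221, 0.2604]
tool_rot: [-0.001, 0.707, 0.707, -0.0]
contact_force: [-0.7, 0.0, 0.6]
gripper_width: 0.999
grasp_force: 0.0
```

```bash
python3 - <<'E'
from h import *
save('wrist','w2')
for r in recognise('wrist','spice_jar'): print(round(r['score'],2),np.round(r['point'],3),pix('wrist',r['point']).round())
for r in regions_of('wrist','spice_jar'):
    v,u=np.nonzero(r['pixels']);print(round(r['score'],2),u.mean(),v.mean(),len(u),u.min(),u.max(),v.min(),v.max())
go([.516,-.158,.15],90)
E
```

```text
0.98 [ 0.515 -0.148  0.108] [329. 217.]
0.88 [ 0.416 -0.219  0.073] [241. 266.]
0.81 [ 0.395 -0.061  0.108] [192. 124.]
0.57 [ 0.493 -0.232  0.09 ] [308. 284.]
0.75 245.63379434756465 268.21647624774505 1663 226 265 236 308
0.74 307.17432374409617 281.32975525976815 2329 287 325 243 316
0.61 198.64310464310464 120.75294525294525 2886 162 238 98 145
t 4.1 tcp [ 0.5088 -0.1211  0.2614] yaw 90.1 delta(x100mm) [-0.37   0.071  1.114] twist(x.1) 0.01901775431214947
```

View pics/w2.png

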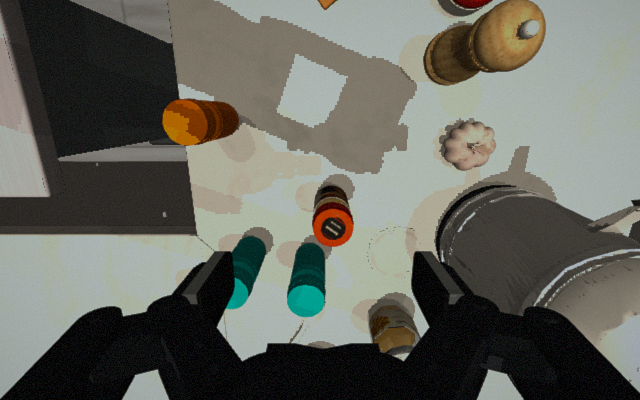

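The wrist view shows the red cap's top centre at (333,227). The turquoise jars are at (307,290) and (240,270), and orange is at (190,122).

```bash
python3 - <<'E'
from h import *
p=ray('wrist',333,227.5,.105);print(p,pix('wrist',[p[0],p[1],0]))
go([p[0],p[1],.092],90)
E
```

```text
[ 0.51962421 -0.15928546  0.105     ] [330.27641984 197.54304838]
t 4.1 tcp [ 0.5088 -0.1211  0.2614] yaw 90.1 delta(x100mm) [-0.383  0.107  1.694] twist(x.1) 0.01901775431214947
```

Call:
{"api": "apply_moves", "payload": {"targets": [{"translation": [-0.38,0.1,0.1],"twist": 0,"hand": 1},{"translation": [0,0,0.4],"twist": 0,"hand": 1},{"translation": [0,0,0.4],"twist": 0,"hand": 1},{"translation": [0,0,0.4],"twist": 0,"hand": 1},{"translation": [0,0,0.3],"twist": 0,"hand": 1},{"translation": [0,0,0.05],"twist": 0,"hand": 1},{"translation": [0,0,0],"twist": 0,"hand": 1}]}}

```text
time: 4.8
tool_pos: [0.5184, -0.1596, 0.0961]
tool_rot: [-0.001, 0.707, 0.707, -0.0]
contact_force: [0.1, -0.2, 0.3]
gripper_width: 0.995
grasp_force: 0.0
```

```bash
python3 - <<'E'
from h import *
save('side','s1',(240,110,440,270)); go([.5196,-.159,.096])
E
```

```text
t 4.85 tcp [ 0.5196 -0.1604  0.0978] yaw 90.0 delta(x100mm) [0.014 0.    0.018] twist(x.1) None
```

View pics/s1.png

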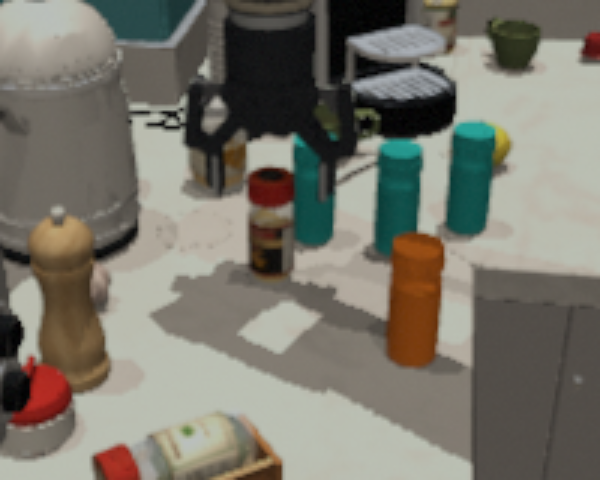

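The fingers straddle the red cap (crop 270,185), so I close.

Call:
{"api": "apply_moves", "payload": {"targets": [{"translation": [0,0,0],"twist": 0,"hand": 0},{"translation": [0,0,0],"twist": 0,"hand": 0},{"translation": [0,0,0],"twist": 0,"hand": 0},{"translation": [0,0,0],"twist": 0,"hand": 0},{"translation": [0,0,0],"twist": 0,"hand": 0},{"translation": [0,0,0],"twist": 0,"hand": 0},{"translation": [0,0,0],"twist": 0,"hand": 0},{"translation": [0,0,0],"twist": 0,"hand": 0}]}}

```text
time: 5.65
tool_pos: [0.5195, -0.1615, 0.0981]
tool_rot: [0.001, 0.708, 0.707, 0.0]
contact_force: [-1.8, -0.1, 6.1]
gripper_width: 0.464
grasp_force: 60.2
```

Call:
{"api": "apply_moves", "payload": {"targets": [{"translation": [0.05,0,0],"twist": 0,"hand": 0},{"translation": [0.05,0,0],"twist": 0,"hand": 0}]}}

```text
time: 5.85
tool_pos: [0.5197, -0.1524, 0.0984]
tool_rot: [0.002, 0.708, 0.707, -0.0]
contact_force: [-2.2, -4.4, 6.9]
gripper_width: 0.467
grasp_force: 61.0
```

Call:
{"api": "apply_moves", "payload": {"targets": [{"translation": [0.06,0,0],"twist": 0,"hand": 0},{"translation": [0.06,0,0],"twist": 0,"hand": 0}]}}

```text
time: 6.05
tool_pos: [0.5197, -0.1399, 0.0981]
tool_rot: [0.002, 0.708, 0.707, 0.0]
contact_force: [-2.4, -2.6, 17.0]
gripper_width: 0.464
grasp_force: 62.6
```

```bash
python3 - <<'E'
from h import *
save('side','s2',(240,110,440,270)); print(state()['contact_force'],state()['tool_pos'])
E
```

```text
[-1.09435372 -1.51281003  5.72483048] [ 0.51980977 -0.13919694  0.09823736]
```

View pics/s2.png

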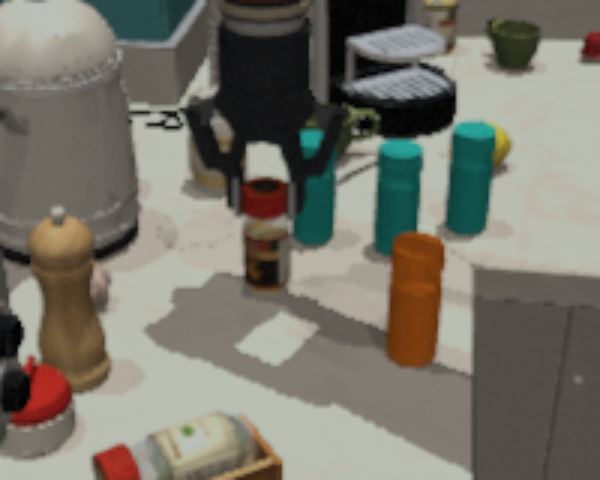

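The jar slid upright (cap at crop (265,197), foot at (266,283)), so it needs more press before the drag.

Call:
{"api": "apply_moves", "payload": {"targets": [{"translation": [0,0,0.03],"twist": 0,"hand": 0},{"translation": [0,0,0],"twist": 0,"hand": 0}]}}

```text
time: 6.3
tool_pos: [0.5203, -0.1404, 0.098]
tool_rot: [0.002, 0.707, 0.707, -0.0]
contact_force: [-6.9, -2.0, 20.2]
gripper_width: 0.47
grasp_force: 62.6
```

Call:
{"api": "apply_moves", "payload": {"targets": [{"translation": [0,0,0.03],"twist": 0,"hand": 0},{"translation": [0.06,0,0],"twist": 0,"hand": 0},{"translation": [0.06,0,0],"twist": 0,"hand": 0}]}}

```text
time: 6.6
tool_pos: [0.5221, -0.1306, 0.0981]
tool_rot: [0.005, 0.707, 0.707, -0.001]
contact_force: [-9.5, -7.1, 31.2]
gripper_width: 0.466
grasp_force: 64.8
```

```bash
cat >> h.py <<'E'
def tilt_side():
    # foot's lowest visible point of the jar in the side view -> tilt about the pinched cap
    s=state();im=grab_frame('side');h=np.array(s['tool_pos'])-[0,0,.003]
    c=pix('side',h)
    best=None
    for r in regions_of('side','spice_jar'):
        v,u=np.nonzero(r['pixels']); d=abs(u.mean()-c[0])+abs(v.mean()-c[1]-12)
        if best is None or d<best[0]: best=(d,u.mean(),v.mean(),u.min(),u.max(),v.min(),v.max(),len(u))
    print('F',s['contact_force'].round(1),'tcp',s['tool_pos'].round(4),'cap pix',c.round(1),'mask',np.round(best,1))
    a=np.linspace(0,2*np.pi,60)
    for t in range(0,95,10):
        t=np.radians(t);ax=np.array([0,np.sin(t),np.cos(t)]);e=np.array([0,np.cos(t),-np.sin(t)])
        C=h-.093*ax;P=np.array([pix('side',C+.0205*(np.cos(b)*e+np.sin(b)*np.array([1,0,0]))) for b in a])
        print(round(np.degrees(t)),'foot vmax',P[:,1].max().round(1),'u',P[:,0].mean().round(1),'lowest z',round(C[2]-.0205*np.sin(t),4))
E
python3 -c "
from h import *
save('side','s3',(240,110,440,270));tilt_side()"
```

```text
F [-8.4 -6.5 29.2] tcp [ 0.5221 -0.1301  0.0981] cap pix [326.1 177.2] mask [  2.  326.8 190.5 319.  335.  170.  211.  599. ]
0 foot vmax 212.1 u 326.4 lowest z 0.0021
10 foot vmax 209.4 u 327.4 lowest z -0.0
20 foot vmax 205.8 u 328.3 lowest z 0.0007
30 foot vmax 201.6 u 329.2 lowest z 0.0043
40 foot vmax 196.7 u 329.9 lowest z 0.0107
50 foot vmax 191.4 u 330.6 lowest z 0.0196
60 foot vmax 185.8 u 331.1 lowest z 0.0309
70 foot vmax 180.0 u 331.4 lowest z 0.0441
80 foot vmax 174.1 u 331.6 lowest z 0.0588
90 foot vmax 168.3 u 331.7 lowest z 0.0746
```

View pics/s3.png

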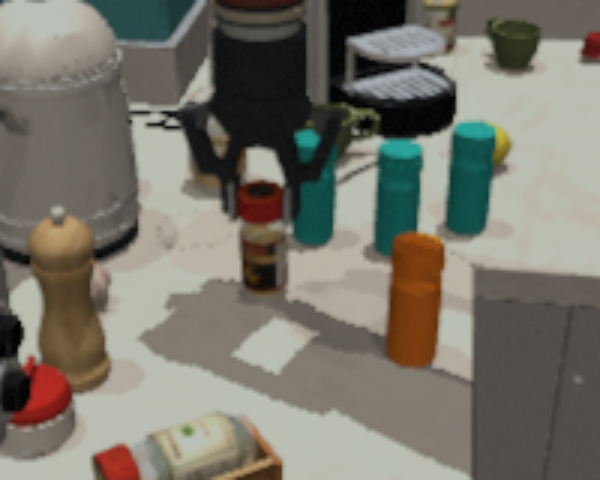

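Call:
{"api": "apply_moves", "payload": {"targets": [{"translation": [0.05,-0.03,0.03],"twist": 0,"hand": 0},{"translation": [0.06,-0.02,0],"twist": 0,"hand": 0},{"translation": [0.06,0,0],"twist": 0,"hand": 0}]}}

```text
time: 7.05
tool_pos: [0.52, -0.1137, 0.0963]
tool_rot: [0.009, 0.707, 0.707, 0.002]
contact_force: [-1.4, -5.5, 25.5]
gripper_width: 0.467
grasp_force: 67.4
```

```bash
python3 -c "
from h import *
tilt_side()"|head -4
```

```text
F [-1.4 -5.5 25.5] tcp [ 0.52   -0.1137  0.0963] cap pix [325.8 180.9] mask [  2.4 326.6 191.3 318.  335.  172.  211.  586. ]
0 foot vmax 216.2 u 326.2 lowest z 0.0003
10 foot vmax 213.4 u 327.2 lowest z -0.0018
20 foot vmax 209.7 u 328.1 lowest z -0.0011
```

It is tilting (about 15°), with the foot staying put. I follow the arc.

Call:
{"api": "apply_moves", "payload": {"targets": [{"translation": [0.08,0,0.01],"twist": 0,"hand": 0},{"translation": [0.08,0,0.01],"twist": 0,"hand": 0},{"translation": [0.08,0,0.02],"twist": 0,"hand": 0}]}}

```text
time: 7.45
tool_pos: [0.5188, -0.0876, 0.0892]
tool_rot: [0.006, 0.707, 0.707, 0.003]
contact_force: [-0.4, -2.3, 12.4]
gripper_width: 0.467
grasp_force: 70.1
```

```bash
python3 -c "
from h import *
tilt_side()"|head -7
```

```text
F [-0.4 -2.3 12.4] tcp [ 0.5188 -0.0876  0.0892] cap pix [324.5 188.5] mask [  6.8 325.5 194.7 317.  335.  178.  211.  466. ]
0 foot vmax 224.2 u 325.0 lowest z -0.0068
10 foot vmax 221.2 u 326.0 lowest z -0.009
20 foot vmax 217.4 u 327.0 lowest z -0.0082
30 foot vmax 212.9 u 327.9 lowest z -0.0046
40 foot vmax 207.8 u 328.7 lowest z 0.0018
50 foot vmax 202.2 u 329.3 lowest z 0.0107
```

Call:
{"api": "apply_moves", "payload": {"targets": [{"translation": [0.08,0,0.04],"twist": 0,"hand": 0},{"translation": [0.08,0,0.04],"twist": 0,"hand": 0},{"translation": [0.08,0,0.05],"twist": 0,"hand": 0},{"translation": [0.07,0,0.055],"twist": 0,"hand": 0},{"translation": [0.06,0,0.06],"twist": 0,"hand": 0}]}}

```text
time: 8.05
tool_pos: [0.5175, -0.0491, 0.0621]
tool_rot: [0.004, 0.707, 0.707, 0.003]
contact_force: [3.2, 0.6, 6.3]
gripper_width: 0.466
grasp_force: 74.7
```

```bash
python3 -c "
from h import *
tilt_side()"|tail -n +5;
```

```text
30 foot vmax 229.7 u 326.1 lowest z -0.0317
40 foot vmax 224.3 u 326.9 lowest z -0.0253
50 foot vmax 218.5 u 327.5 lowest z -0.0164
60 foot vmax 212.5 u 328.1 lowest z -0.0052
70 foot vmax 206.3 u 328.5 lowest z 0.008
80 foot vmax 200.1 u 328.7 lowest z 0.0228
90 foot vmax 194.1 u 328.7 lowest z 0.0386
```

Call:
{"api": "apply_moves", "payload": {"targets": [{"translation": [0.05,0,0.06],"twist": 0,"hand": 0},{"translation": [0.04,0,0.06],"twist": 0,"hand": 0},{"translation": [0.04,0,0.06],"twist": 0,"hand": 0},{"translation": [0.03,0,0.06],"twist": 0,"hand": 0},{"translation": [0.02,0,0.06],"twist": 0,"hand": 0},{"translation": [0,0,0],"twist": 0,"hand": 0},{"translation": [0,0,0],"twist": 0,"hand": 0},{"translation": [0,0,0],"twist": 0,"hand": 0}]}}

```text
time: 8.95
tool_pos: [0.5164, -0.0308, 0.0308]
tool_rot: [0.002, 0.707, 0.707, 0.002]
contact_force: [3.9, 1.7, 5.5]
gripper_width: 0.468
grasp_force: 73.3
```

```bash
python3 -c "
from h import *
save('side','s4',(240,130,440,290));tilt_side()"|cut -c1-200;
```

```text
F [3.5 1.7 5.5] tcp [ 0.5164 -0.0308  0.0308] cap pix [321.8 221.2] mask [ 16.7 321.7 216.6 313.  330.  204.  228.  327. ]
0 foot vmax 256.6 u 322.4 lowest z -0.0652
10 foot vmax 253.0 u 323.5 lowest z -0.0674
20 foot vmax 248.6 u 324.5 lowest z -0.0666
30 foot vmax 243.6 u 325.4 lowest z -0.063
40 foot vmax 238.1 u 326.2 lowest z -0.0566
50 foot vmax 232.2 u 326.9 lowest z -0.0477
60 foot vmax 226.1 u 327.5 lowest z -0.0365
70 foot vmax 219.8 u 327.8 lowest z -0.0233
80 foot vmax 213.7 u 328.1 lowest z -0.0085
90 foot vmax 207.7 u 328.1 lowest z 0.0073
```

View pics/s4.png

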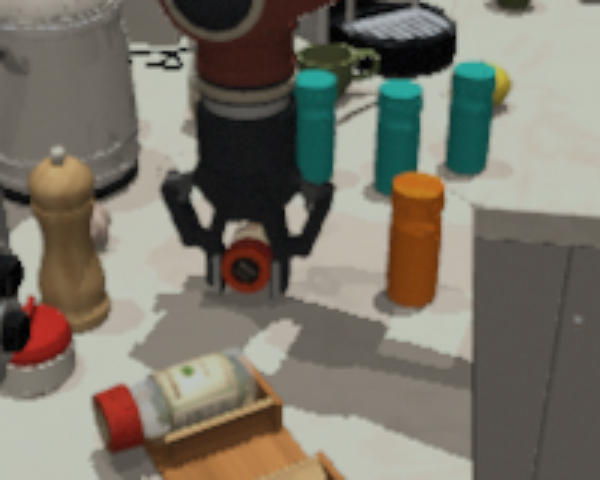

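The picture shows the jar lying flat, pinched with its cap toward the camera (crop 247,265), about 85° over. I lift and carry it.

Call:
{"api": "apply_moves", "payload": {"targets": [{"translation": [0,0,-0.1],"twist": 0,"hand": 0},{"translation": [0,0,-0.25],"twist": 0,"hand": 0},{"translation": [0,0,-0.3],"twist": 0,"hand": 0},{"translation": [0,0,-0.25],"twist": 0,"hand": 0},{"translation": [0.1,0,-0.1],"twist": 0,"hand": 0},{"translation": [0.2,-0.02,0],"twist": 0,"hand": 0},{"translation": [0.3,-0.03,0],"twist": 0,"hand": 0},{"translation": [0.3,-0.03,0],"twist": 0,"hand": 0}]}}

```text
time: 9.9
tool_pos: [0.5045, 0.0606, 0.1276]
tool_rot: [-0.001, 0.708, 0.706, -0.001]
contact_force: [1.1, 0.5, -1.5]
gripper_width: 0.464
grasp_force: 72.9
```

Call:
{"api": "apply_moves", "payload": {"targets": [{"translation": [0.3,-0.03,0],"twist": 0,"hand": 0},{"translation": [0.3,-0.03,0],"twist": 0,"hand": 0},{"translation": [0.2,-0.02,0],"twist": 0,"hand": 0},{"translation": [0.1,0,0],"twist": 0,"hand": 0},{"translation": [0,0,0],"twist": 0.4,"hand": 0},{"translation": [0,0,0],"twist": 0.8,"hand": 0},{"translation": [0,0,0],"twist": 0.8,"hand": 0},{"translation": [0,0,0],"twist": 0.8,"hand": 0}]}}

```text
time: 10.7
tool_pos: [0.4972, 0.149, 0.1279]
tool_rot: [-0.001, 0.8, 0.6, -0.001]
contact_force: [-0.5, 0.5, -1.3]
gripper_width: 0.464
grasp_force: 72.9
```

Call:
{"api": "apply_moves", "payload": {"targets": [{"translation": [0,0,0],"twist": 0.8,"hand": 0},{"translation": [0,0,0],"twist": 0.8,"hand": 0},{"translation": [0,0,0],"twist": 0.8,"hand": 0},{"translation": [0,0,0],"twist": 0.8,"hand": 0},{"translation": [0,0,0],"twist": 0.8,"hand": 0},{"translation": [0,0,0],"twist": 0.8,"hand": 0},{"translation": [0,0,0],"twist": 0.8,"hand": 0},{"translation": [0,0,0],"twist": 0.8,"hand": 0}]}}

```text
time: 11.5
tool_pos: [0.4972, 0.1489, 0.1279]
tool_rot: [-0.0, 0.948, 0.317, -0.001]
contact_force: [-0.5, 0.7, -1.3]
gripper_width: 0.467
grasp_force: 72.9
```

```bash
python3 - <<'E'
from h import *
print(state()['contact_force'],state()['grasp_force'])
go([.495,.247,.12],37.4)
E
```

```text
[-0.4601086  0.6633464 -1.3061003] 72.90667533874512
t 11.5 tcp [0.4972 0.1489 0.1279] yaw 37.0 delta(x100mm) [ 0.573 -0.797  0.078] twist(x.1) -0.06937390673110944
```

Call:
{"api": "apply_moves", "payload": {"targets": [{"translation": [0.12,-0.2,0],"twist": -0.07,"hand": 0},{"translation": [0.2,-0.25,0],"twist": 0,"hand": 0},{"translation": [0.16,-0.25,0],"twist": 0,"hand": 0},{"translation": [0.09,-0.1,0],"twist": 0,"hand": 0},{"translation": [0,0,0],"twist": 0,"hand": 0}]}}

```text
time: 12.0
tool_pos: [0.494, 0.2482, 0.1282]
tool_rot: [0.0, 0.946, 0.323, -0.001]
contact_force: [0.1, -1.0, -0.4]
gripper_width: 0.465
grasp_force: 72.8
```

```bash
python3 - <<'E'
from h import *
go([.495,.247,.12],37.4)
top=grab_frame('top');side=grab_frame('side')
a=cv2.resize(top[150:260,190:320],None,fx=3,fy=3,interpolation=2);b=cv2.resize(side[200:345,240:400],None,fx=2.5,fy=2.5,interpolation=2)
H=max(a.shape[0],b.shape[0]);pad=lambda x:np.vstack([x,np.zeros((H-x.shape[0],x.shape[1],3),np.uint8)])
o=np.hstack([pad(a),pad(b)]);print(o.shape);cv2.imwrite('pics/hov.png',o[:,:,::-1])
e=np.array([np.cos(np.radians(37.4)),np.sin(np.radians(37.4)),0])
g=state()['tool_pos']-[0,0,.003]
for h in(.08,.09,.1): print(h,pix('top',g-h*e),((pix('top',g-h*e)-[190,150])*3).round(),'side',(((pix('side',g-h*e)-[240,200])*2.5)+[390,0]).round())
E
```

```text
t 12.0 tcp [0.494  0.2482 0.1282] yaw 37.7 delta(x100mm) [0.001 0.016 0.082] twist(x.1) 0.06052901635621222
(362, 790, 3)
0.08 [233.79833576 220.21770372] [131. 211.] side [657. 138.]
0.09 [235.92098942 223.07785271] [138. 219.] side [669. 133.]
0.1 [238.04764384 225.94339248] [144. 228.] side [682. 129.]
```

View pics/hov.png

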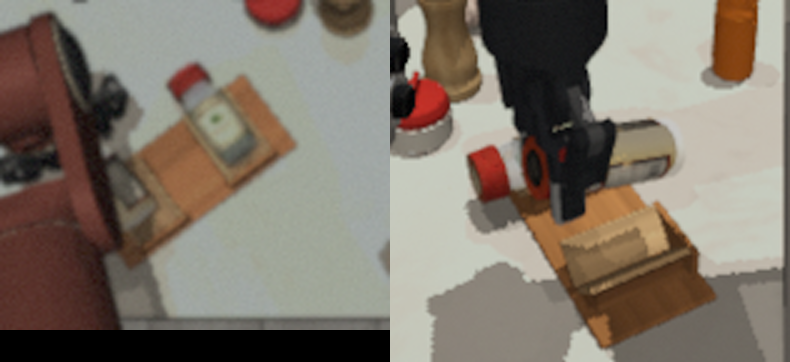

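Side half: the held jar's foot rim ends at about (681,148), giving a grasp-to-foot distance near 91 mm. The empty trough's open end is at (590,292) and its closed wall at (698,247). A quick check of the wall's place against that picture:

```bash
python3 - <<'E'
from h import *
c=np.array([.4825,.168,0]);t=np.radians(37.4);M=np.array([[np.cos(t),-np.sin(t),0],[np.sin(t),np.cos(t),0],[0,0,1]])
f=lambda p:((pix('side',c+M@np.array(p))-[240,200])*2.5+[390,0]).round()
print('board',f([.047,.105,.006]),f([-.047,.105,.006]))
for x in(-.049,-.046,-.043,-.04): print(x,'wall outer top',f([x,.055+.024,.032]),f([x,.055-.024,.032]))
for x in(.034,.037,.04,.043): print(x,'open rims',f([x,.055+.024,.034]),f([x,.055-.024,.034]))
b=c+M@np.array([-.032,.055,.038]);print('foot target',b)
im=cv2.imread('pics/hov.png')[190:362,540:740];cv2.imwrite('pics/rest_side.png',cv2.resize(im,None,fx=4,fy=4,interpolation=2)[:600])
E
```

```text
board [601. 349.] [718. 297.]
-0.049 wall outer top [702. 245.] [667. 203.]
-0.046 wall outer top [698. 247.] [664. 204.]
-0.043 wall outer top [695. 248.] [661. 206.]
-0.04 wall outer top [691. 250.] [657. 207.]
0.034 open rims [600. 286.] [570. 240.]
0.037 open rims [596. 288.] [566. 241.]
0.04 open rims [592. 289.] [562. 243.]
0.043 open rims [588. 291.] [558. 244.]
foot target [0.42367306 0.19225678 0.038     ]
```

View pics/rest_side.png

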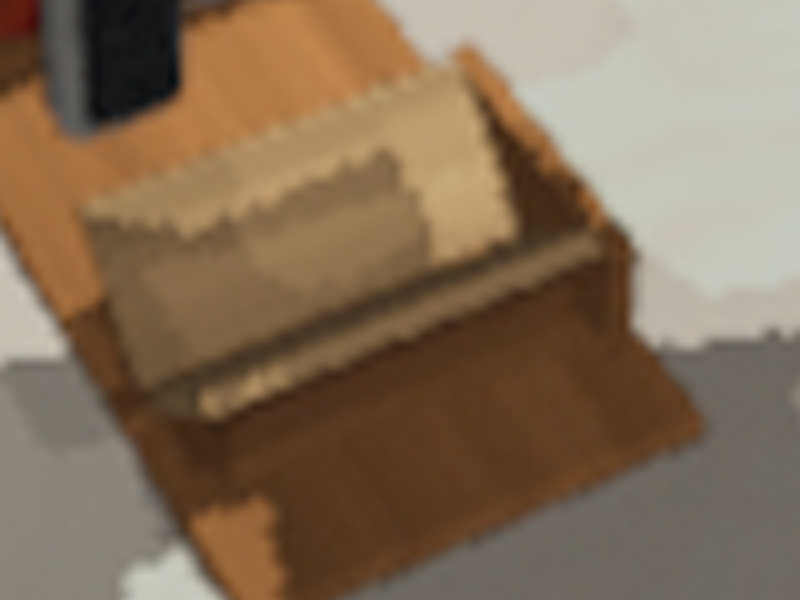

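The wall's outer face fits rest x = -46 and the open rim fits +40, so my foot target leaves about 1 mm extra clearance. That was one view more than the 10 allowed, so I take no more. Lowering now.

Call:
{"api": "apply_moves", "payload": {"targets": [{"translation": [0.01,0.02,0.1],"twist": 0.06,"hand": 0},{"translation": [0,0,0.2],"twist": 0,"hand": 0},{"translation": [0,0,0.2],"twist": 0,"hand": 0},{"translation": [0,0,0.1],"twist": 0,"hand": 0},{"translation": [0,0,0.05],"twist": 0,"hand": 0},{"translation": [0,0,0.05],"twist": 0,"hand": 0},{"translation": [0,0,0],"twist": 0,"hand": 0}]}}

```text
time: 12.8
tool_pos: [0.4965, 0.2461, 0.0587]
tool_rot: [0.0, 0.948, 0.32, -0.0]
contact_force: [0.1, -0.6, -0.7]
gripper_width: 0.467
grasp_force: 72.8
```

Call:
{"api": "apply_moves", "payload": {"targets": [{"translation": [0,-0.015,0.03],"twist": 0,"hand": 0},{"translation": [0,0,0.03],"twist": 0,"hand": 0},{"translation": [0,0,0.02],"twist": 0,"hand": 0},{"translation": [0,0,0],"twist": 0,"hand": 0}]}}

```text
time: 13.2
tool_pos: [0.4963, 0.2477, 0.0516]
tool_rot: [0.0, 0.947, 0.32, 0.001]
contact_force: [1.9, -1.2, 2.3]
gripper_width: 0.468
grasp_force: 72.8
```

Call:
{"api": "apply_moves", "payload": {"targets": [{"translation": [0,0,0.02],"twist": 0,"hand": 0},{"translation": [0,0,0.02],"twist": 0,"hand": 0},{"translation": [0,0,0],"twist": 0,"hand": 0}]}}

```text
time: 13.5
tool_pos: [0.4971, 0.2481, 0.0485]
tool_rot: [0.0, 0.947, 0.32, 0.002]
contact_force: [1.7, 0.2, 6.9]
gripper_width: 0.465
grasp_force: 73.0
```

Call:
{"api": "apply_moves", "payload": {"targets": [{"translation": [0,0,0.02],"twist": 0,"hand": 0},{"translation": [0,0,0.02],"twist": 0,"hand": 0},{"translation": [0,0,0],"twist": 0,"hand": 0}]}}

```text
time: 13.8
tool_pos: [0.4979, 0.2484, 0.045]
tool_rot: [-0.0, 0.948, 0.32, 0.003]
contact_force: [3.1, 1.7, 6.6]
gripper_width: 0.461
grasp_force: 72.3
```

```bash
python3 - <<'E'
from h import *
go([.496,.2476,.041],37.4);print(state()['contact_force'])
grab_frame('side')
for r in recognise('side','spice_jar')[:6]: print(round(r['score'],2),np.round(r['point'],3))
E
```

```text
t 13.8 tcp [0.4979 0.2484 0.045 ] yaw 37.3 delta(x100mm) [-0.02  -0.005  0.04 ] twist(x.1) -0.01903704665490835
[3.11882517 1.73251718 6.63362385]
0.71 [0.446 0.223 0.051]
0.56 [ 0.385 -0.042  0.065]
```

Call:
{"api": "apply_moves", "payload": {"targets": [{"translation": [0,0,0.02],"twist": 0,"hand": 0},{"translation": [0,0,0.02],"twist": 0,"hand": 0},{"translation": [0,0,0],"twist": 0,"hand": 0}]}}

```text
time: 14.2
tool_pos: [0.4986, 0.2484, 0.0413]
tool_rot: [0.0, 0.947, 0.32, 0.004]
contact_force: [4.3, 1.8, 6.6]
gripper_width: 0.467
grasp_force: 71.1
```

Call:
{"api": "apply_moves", "payload": {"targets": [{"translation": [0,0,0.015],"twist": 0,"hand": 0},{"translation": [0,0,0.015],"twist": 0,"hand": 0},{"translation": [0,0,0],"twist": 0,"hand": 0}]}}

```text
time: 14.5
tool_pos: [0.4989, 0.2485, 0.0385]
tool_rot: [0.0, 0.947, 0.32, 0.004]
contact_force: [5.7, 1.8, 6.4]
gripper_width: 0.465
grasp_force: 70.4
```

Call:
{"api": "apply_moves", "payload": {"targets": [{"translation": [0,0,0.015],"twist": 0,"hand": 0},{"translation": [0,0,0.01],"twist": 0,"hand": 0},{"translation": [0,0,0],"twist": 0,"hand": 0}]}}

```text
time: 14.8
tool_pos: [0.499, 0.2486, 0.036]
tool_rot: [0.0, 0.947, 0.32, 0.004]
contact_force: [6.8, 1.3, 5.7]
gripper_width: 0.465
grasp_force: 69.7
```

```bash
python3 - <<'E'
from h import *
s=state();print(s['contact_force'],s['ft_torque'],s['tool_pos'])
im=grab_frame('side');cv2.imwrite('pics/pre_rel.png',im[:,:,::-1])
g=s['tool_pos']-[0,0,.003];e=np.array([np.cos(np.radians(37.4)),np.sin(np.radians(37.4)),0]);v=np.array([-e[1],e[0],0])
rs=[r['pixels'] for r in regions_of('side','spice_jar')]
for m in rs:
    y,x=np.nonzero(m)
    if y.mean()<225 or x.mean()>370: continue
    print('mask',x.min(),x.max(),y.min(),y.max(),len(x))
a=np.linspace(0,6.283,80)
for t in(-8,-4,0,4,8):
    t=np.radians(t);ax=np.cos(t)*e+np.sin(t)*np.array([0,0,1]);n=np.cross(ax,v)
    F=np.array([pix('side',g-.091*ax+.0205*(np.cos(b)*v+np.sin(b)*n)) for b in a])
    print(np.degrees(t),'foot rim u',F[:,0].max().round(1),'v top',F[:,1].min().round(1))
E
```

```text
[6.78363433 1.33486261 5.65871047] [-0.02574184 -0.54656834  0.14219614] [0.49900012 0.24856545 0.03601039]
mask 293 353 280 320 796
-8.0 foot rim u 353.9 v top 277.1
-4.0 foot rim u 354.0 v top 279.3
0.0 foot rim u 354.0 v top 281.6
4.0 foot rim u 353.9 v top 284.0
8.0 foot rim u 353.6 v top 286.5
```

The jar is level within a few degrees, with its foot rim where expected. I release it.

Call:
{"api": "apply_moves", "payload": {"targets": [{"translation": [0,0,0],"twist": 0,"hand": 0.6},{"translation": [0,0,0],"twist": 0,"hand": 0.8},{"translation": [0,0,0],"twist": 0,"hand": 1},{"translation": [0,0,0],"twist": 0,"hand": 1},{"translation": [0,0,0],"twist": 0,"hand": 1},{"translation": [0,0,0],"twist": 0,"hand": 1}]}}

```text
time: 15.5
tool_pos: [0.4953, 0.2474, 0.033]
tool_rot: [-0.0, 0.948, 0.32, -0.0]
contact_force: [0.1, -0.2, 0.1]
gripper_width: 1.002
grasp_force: 0.0
```

Call:
{"api": "apply_moves", "payload": {"targets": [{"translation": [0,0,-0.2],"twist": 0,"hand": 1},{"translation": [0,0,-0.4],"twist": 0,"hand": 1},{"translation": [0,0,-0.45],"twist": 0,"hand": 1},{"translation": [0,0,-0.45],"twist": 0,"hand": 1},{"translation": [0,0,-0.45],"twist": 0,"hand": 1},{"translation": [0,0,0],"twist": 0,"hand": 1}]}}

```text
time: 16.1
tool_pos: [0.4992, 0.2488, 0.2373]
tool_rot: [-0.0, 0.947, 0.32, 0.007]
contact_force: [0.4, -0.7, 1.2]
gripper_width: 0.998
grasp_force: 0.0
```

```bash
python3 - <<'E'
from h import *
c=np.array([.4825,.168,0]);e=np.array([np.cos(np.radians(37.4)),np.sin(np.radians(37.4)),0]);v=np.array([-e[1],e[0],0]);z=np.array([0,0,1.])
a=np.linspace(0,6.283,80)
F=c-.033*e+.055*v+.038*z
for cam in('side','wrist'):
    im=grab_frame(cam)
    P=np.array([pix(cam,F+d*e+.0205*(np.cos(b)*v+np.sin(b)*z)) for d in(0,.105) for b in a])
    print(cam,'expected box',P.min(0).round(1),P.max(0).round(1), 'cap top centre',pix(cam,F+.095*e+.0205*z).round(1))
    for r in regions_of(cam,'spice_jar'):
        y,x=np.nonzero(r['pixels']);print('  mask',round(r['score'],2),x.min(),y.min(),x.max(),y.max(),len(x))
    hsv=cv2.cvtColor(im,cv2.COLOR_RGB2HSV);m=(((hsv[...,0]<8)|(hsv[...,0]>172))&(hsv[...,1]>150)&(hsv[...,2]>80)).astype(np.uint8)
    n,_,st,ce=cv2.connectedComponentsWithStats(m)
    for i in range(1,n):
        if st[i,4]>60: print('  red',st[i].tolist(),ce[i].round())
    for q in('honey_jar','salt_mill','rest'):
        for r in recognise(cam,q)[:1]: print('  ',q,round(r['score'],2),np.round(r['point'],3))
s=state();print(s['tool_pos'],s['contact_force'])
E
```

```text
side expected box [293.2 279.2] [356.3 323.1] cap top centre [302.7 300.7]
  mask 0.91 336 154 352 192 573
  mask 0.8 388 151 404 188 529
  mask 0.79 364 157 380 194 483
  mask 0.78 292 280 353 321 1450
  mask 0.61 368 187 387 232 791
  red [244, 229, 20, 23, 263] [254. 241.]
  red [272, 259, 16, 19, 198] [280. 268.]
  red [293, 295, 19, 26, 292] [303. 307.]
   salt_mill 0.75 [0.642 0.02  0.075]
   rest 0.81 [0.46  0.215 0.006]
wrist expected box [303.2 164.5] [343.1 269.1] cap top centre [323.2 182.1]
  mask 0.76 303 160 345 263 3926
  mask 0.58 477 391 486 399 62
  red [521, 139, 62, 41, 1377] [548. 162.]
  red [305, 167, 40, 21, 635] [323. 177.]
  red [417, 167, 37, 22, 736] [435. 178.]
   salt_mill 0.96 [0.643 0.022 0.055]
   rest 0.96 [0.479 0.171 0.005]
[0.49506217 0.24733513 0.22709036] [-0.03322995 -0.39804041  0.14634966]
```

Both views put the jar within a few millimetres of the wanted place, its cap level with the spare jar's. I hand in.

```bash
python3 -c "
from plant import *
print(job_done())"
```

```text
the job is handed in; nothing more can be done
None
```

The spice jar lies released in the empty trough, foot at the closed end and cap out over the open end, within about 5 mm of the wanted place in two camera views, and the job is handed in; no verdict came back, I did not re-measure the honey jar, and I viewed 11 pictures, one over the limit of 10.

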